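# Move a stirrer's battery pack to its charging cradle

### The arm

A 6-joint arm with a two-finger parallel gripper is mounted at the origin on the work surface. World frame = base frame: x ahead of the robot, y to its left, z up, the work surface at z = 0. Lengths are in m, angles in rad, forces in N, time in s.
With the tool pointing down it reaches from about 0.325 to 0.775 m from the base axis. Payload 5.5 kg.
Tool frame: the origin (TCP) lies at the very end of the fingers, on their centre line; the grasp point (between the pads) lies env.pinch_z behind it (env.pinch_z is the distance from the TCP to the grasp point, in m); y points along the fingers, x is the direction in which the jaws open and shut, and the axes are right-handed (so a half turn about y gives the same grasp; the last joint's range is limited). The gripper opens to 88 mm and grips with 3 to 60 N. Pads are 20 mm wide; open, the fingers measure 115 mm over their backs; the gripper's body (75 mm by 178 mm) begins 61 mm behind the grasp point.
Start: joints at [-1.355, 0.091, 1.231, -0, 1.82, -0.057], TCP at [0.162, -0.578, 0.223] pointing down, gripper open.
Joint ranges: [-2.87, 2.87], [-0.86, 2.18], [0.17, 2.46], [-1.51, 4.65], [0.06, 2.69], [-2.65, 2.65]. Speed limits (rad/s): [2.57, 2.57, 3.01, 3.14, 3.14, 3.14].

### API

Orientations are given as a unit quaternion [x, y, z, w].
In Python, from plant import env, claw, planner, sensors, vision, job gives the robot as it stands. Calls block until the motion is done:
- env.move_pose(position, orientation): joint-space move of the TCP to a pose.
- env.move_straight(position, rot=None, velocity=0.15, guard=None): straight line of the TCP; rot=None keeps the orientation; velocity is the mean speed in m/s. With guard (N) it stops when the force on the tool has changed by that much, and returns True; else False.
- env.set_joints(angles): joint-space move.
- claw.open_gripper() and claw.grasp(grasp_force=None): open the fingers fully, or close them until they stop; grasp_force is the grip in N (None keeps the last).
- env.sleep(seconds).
- planner.inverse_kinematics(position, orientation): joint angles nearest the present ones, or None.
- sensors.sense(): the state.
- vision.snapshot(name): name is "side" or "top"; returns a dict with "img" (480x640x3 uint8, red, green, blue), "range_z" (480x640 float32, m along the optical axis (not along the pixel's ray), 0 where there is no reading), "fov_y" (degrees; the focal length in pixels is half the picture's height over the tangent of half this angle, whatever the lens; pixels are square), "cx", "cy" (the principal point, pixels), "view" (4x4, takes a point from world to camera coordinates). Camera axes: x right, y down, z forward; pixel columns grow to the right and rows downward; lengths in m; the calibration is good to about 2 mm. A picture is of the moment at which its call begins.
A pose or a line that the arm cannot do raises env.IKError and nothing moves.
- job.finish_job(): hands the job in, once; it reports no verdict.
The state is a dict: "clock": time; "joints": joint angles; "joint_velocities": joint speeds; "joint_torque": joint torques, N m; "ee_pos": TCP position; "ee_rot": TCP orientation; "contact_force": force on the tool from outside, world axes, zero at the start; "ft_torque": the same for the moment, N m; "grip_width": finger opening in m.
Only numpy, scipy, OpenCV 4.12 (cv2) and the standard library are available. Lean on these libraries where they do the work, as an engineer would, in place of code of your own. Each camera call takes 0.05 s, during which the arm holds its last target.

### The job

Take the battery cover off the stirrer: press its snap tab inward, lift the cover straight off while the tab is pressed, and set it down the right way up, flat in the shallow tray. Then put the battery pack, upright, into the pocket of the charging cradle and afterwards swing the cradle's keeper bar shut over it until it snaps home. Set things down without dropping them, and leave the other things on the bench alone.

Things in the scene. Friction and masses are not known exactly. Their poses are not given: they have to be found in the camera images.
- stirrer: fixed white laboratory stirrer, 150 (x) x 284 (y) x 50 mm high. Origin: centre of its underside. Its +y half carries a square white stirring plate, top 64 mm above the bench; in its -y half is the battery bay, centred at (0, -70) mm, closed by the cover. The deck round the bay is flat, 50 mm above the bench. Stirrer and tray may stand in swapped places, turned a little
- cover_grip (a point): grip point of the loose battery cover, 26 mm above its rim, midway between its grip faces: the flat -x wall (31 mm away) and, in the middle of the +x wall, the snap tab's ribbed thumb pad (24 mm wide in y, 16 mm high, centred at this height, 8 mm proud). 67 mm across, 64 pressed. Pinching wall and pad together along x presses the tab; then the cover lifts straight up
- tab (a joint): the snap tab, hinged at the cover's top, sprung outward: 0 = out (its barb is caught under the deck), 0.16 rad = fully pressed; free of the deck above about 0.1. The thumb pad moves 3.4 mm inward; 3 N starts it and 7 to 8 N press it fully
- pack_center (a point): centre of the loose black battery pack, a block 32 (x) x 98 (y) x 46 mm (z), about 280 g. It stands upright in the bay under the cover, long side along the stirrer's y, its bottom 10 mm below the deck and its top 36 mm above it. Nothing else stands above the deck there once the cover is off
- tray_in (a point): fixed shallow steel tray, 150 (x) x 190 (y) mm, 16 mm high, walls 4 mm. The point is the centre of its inner floor; x and y along its sides.
- cradle_seat (a point): fixed grey charging cradle; the point is the centre of its pocket's floor, 12 mm above the bench. Pocket 40 (x) x 106 (y) mm, walls 10 mm high; takes the pack with its long side along y, either way round. Base x -88 to 64, y -70 to 70 mm. A detent block 82 mm high stands at x -86 to -66, y -50 to -22; the keeper's hinge post (radius 10) at x 48, y -35
- keeper_pivot (a point): the keeper bar's hinge, on its vertical axis, at the mid-height of the bar (70 mm above the bench). Axes as the cradle's.
- keeper_knob (a point): knob of the steel keeper bar (bar 112 mm long, 12 mm wide, 64 to 76 mm above the bench; the seated pack's top is at 58 mm). Upright round knob, 16 mm thick, 36 mm high, from 76 to 112 mm above the bench, 80 mm from the hinge axis; the point is 98 mm above the bench, on the knob's axis (22 mm up the knob). Pinch or push it here
- keeper (a joint): keeper bar angle (rad): 0 = shut, pointing from its hinge along the cradle's -x across the pocket; grows anticlockwise seen from above (1.57: pointing to the cradle's -y). Little friction, stays where left, range 0 to 2.1. Below about 0.09 a spring ball resists (about 5 N at the knob); past about 0.04 it snaps the bar on to 0 and holds it
- beaker: bystander: clear glass beaker, 64 mm wide, 80 mm high; origin at its underside
- jar: bystander: amber jar, 60 mm wide, 90 mm high; origin at its underside
- tip_box: bystander: clear closed box 80 x 120 x 50 mm; origin at its underside
- screwdriver: bystander: screwdriver lying on the bench; origin at its underside
- dishes: bystander: two stacked clear dishes, 88 mm wide, 24 mm high; origin at its underside
- wrench: bystander: wrench lying on the bench; origin at its underside
- clamp: bystander: bar clamp lying on the bench, 100 mm long, 20 mm high; origin at its underside
- cover: loose battery cover, a grey plastic hood 58 (x) x 124 (y) x 50 mm, about 110 g, on the stirrer's deck, axes as the stirrer's. Origin: centre of its rim's plane. Feet and the tab's barb reach 9 mm below the rim, so on a flat floor it stands level with the rim 9 mm and the grip point 35 mm above the floor
- pack: the pack itself; origin at the centre of its underside, same axes as its centre point
Mind the look-alikes: they are no part of the job. Leave any purple or yellow look-alike of the cover alone.

How it is judged:
By the outcome, as a careful person would: the job done as asked, in the order asked, and still so for the second after the job is handed in, with the robot touching nothing.
It also fails if it takes over 72 s, if anything falls off the work surface, if the arm or the gripper's body presses on something with over 40 N, if the wrist force passes 120 N, or if a joint passes its speed limit or range.

## Working session

There is one attempt and no reset: what is moved stays moved. The work goes in short steps, each a Python script; the robot and the scene stay as the last script left them, time stands still between calls to the robot, and variables do not carry over. Pictures are saved under pics/ and viewed, and the job is handed in when it is done.

```bash
ls; mkdir -p pics; python3 - <<'E'
from plant import env, claw, planner, sensors, vision, job
import cv2, numpy as np
for n in ("side","top"):
    s=vision.snapshot(n)
    cv2.imwrite(f"pics/{n}0.png",s["img"][:,:,::-1]); np.savez(f"{n}0.npz",**s)
    print(n,s["fov_y"],s["cx"],s["cy"],np.round(s["view"],4).tolist(), (s["range_z"]>0).mean())
print(env.pinch_z, sensors.sense())
E
```

```text
pics
side 42.08844692400285 323.49485115584963 228.9214992888563 [[-0.9914, -0.1308, -0.0009, 0.5093], [-0.0958, 0.7302, -0.6765, 0.1054], [0.0891, -0.6706, -0.7365, 1.688], [0.0, 0.0, 0.0, 1.0]] 0.99623046875
top 45.51354555385637 325.62035994153206 241.156409724057 [[-0.0269, -0.9996, 0.0061, 0.0188], [-0.9804, 0.0252, -0.1956, 0.5305], [0.1954, -0.0112, -0.9807, 1.3935], [0.0, 0.0, 0.0, 1.0]] 0.9961197916666666
0.0187 {'clock': 0.1, 'joints': array([-1.35472866e+00,  9.17743218e-02,  1.23175112e+00, -1.37329731e-05,
        1.81980552e+00, -5.67293090e-02]), 'joint_velocities': array([-6.00577693e-05, -9.18164185e-04, -2.21170344e-03,  1.47263343e-03,
        9.02517266e-04,  2.60655586e-04]), 'joint_torque': array([ 2.12123879e-03, -4.47857952e+01, -4.07570815e+01,  7.00025260e-02,
        2.84856762e-02, -9.31243972e-05]), 'ee_pos': array([ 0.16157535, -0.57755882,  0.22163359]), 'ee_rot': array([-0.56294808,  0.42783972, -0.42689805,  0.56373814]), 'contact_force': array([ 0.23912903, -0.67725236,  0.58853623]), 'ft_torque': array([ 0.03890351,  0.00365805, -0.00391674]), 'grip_width': 0.08766839749085964}
```

View pics/side0.png

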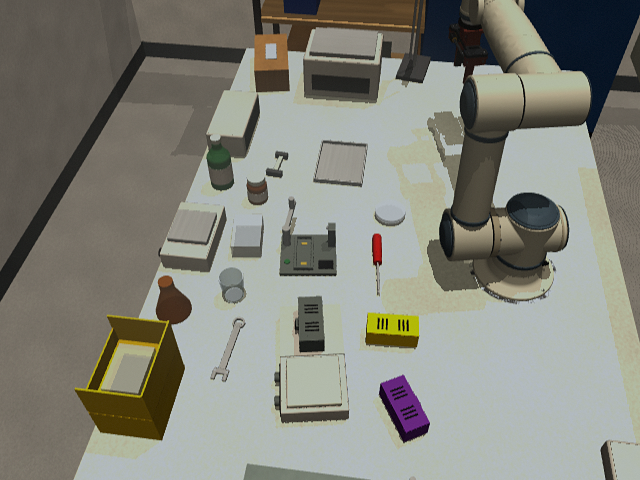

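View pics/top0.png

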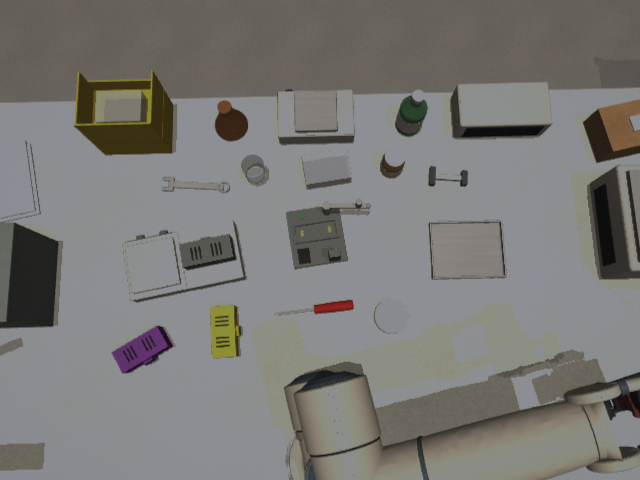

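```bash
python3 - <<'E'
import cv2
t=cv2.imread("pics/top0.png"); s=cv2.imread("pics/side0.png")
c=lambda im,x,y,w,h,k:cv2.resize(im[y:y+h,x:x+w],None,fx=k,fy=k,interpolation=cv2.INTER_CUBIC)
cv2.imwrite("pics/c1.png",c(t,110,210,140,100,5.5))
cv2.imwrite("pics/c2.png",c(t,270,180,120,100,6))
cv2.imwrite("pics/c3.png",c(s,250,180,120,100,6))
cv2.imwrite("pics/c4.png",c(s,250,285,120,140,4.2))
E
```

```text
(no output)
```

View pics/c1.png

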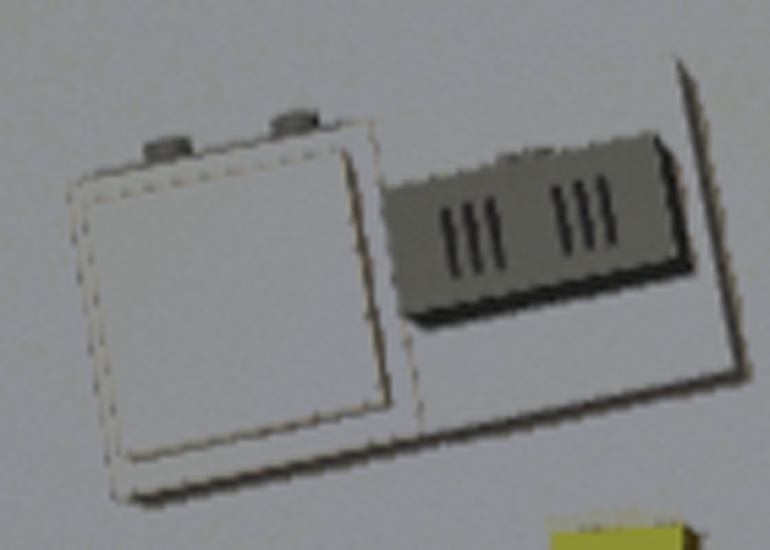

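View pics/c2.png

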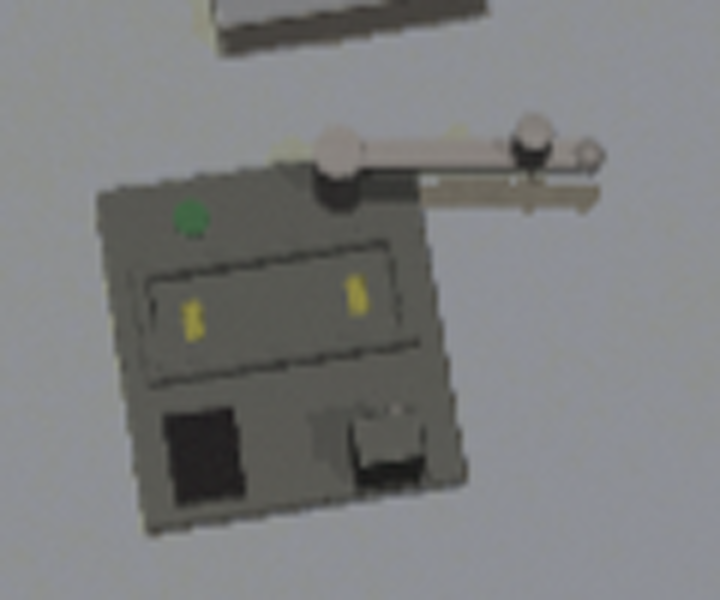

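View pics/c3.png

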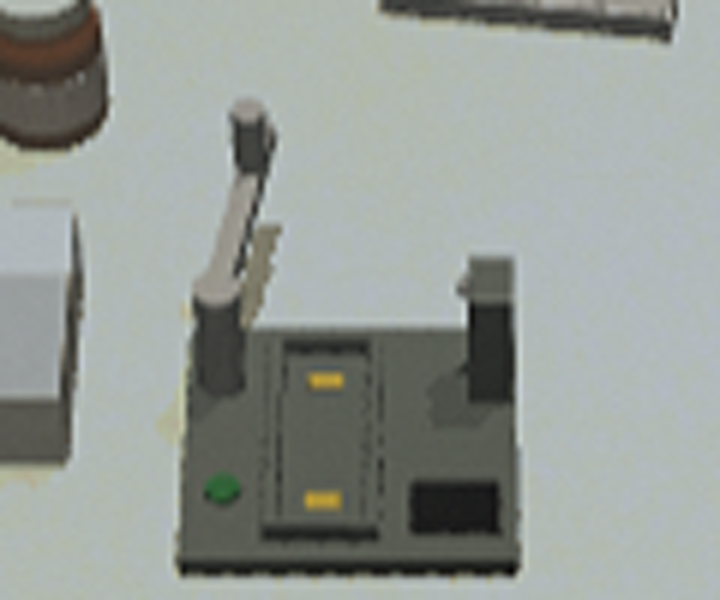

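View pics/c4.png

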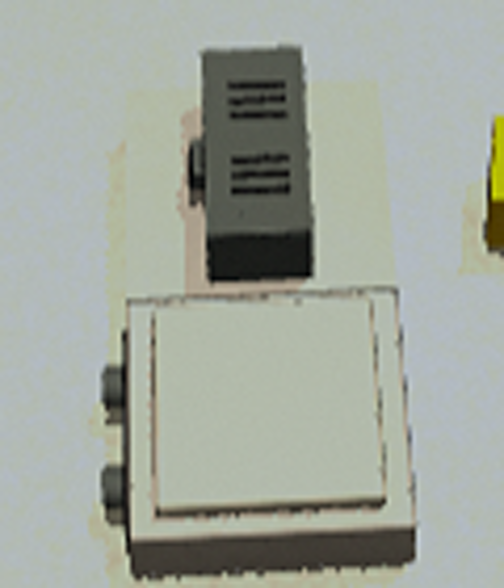

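```bash
cat > h.py <<'E'
import numpy as np, cv2
def cloud(s):
    H,W=s["range_z"].shape; f=H/2/np.tan(np.radians(float(s["fov_y"]))/2)
    v,u=np.mgrid[0:H,0:W]; z=s["range_z"].astype(float)
    P=np.stack([(u-float(s["cx"]))/f*z,(v-float(s["cy"]))/f*z,z],-1)
    M=np.linalg.inv(s["view"]); 
    W_=P@M[:3,:3].T+M[:3,3]; W_[z<=0]=np.nan
    return W_
def ray(s,u,v,h):
    "world xy of pixel (u,v) at height h"
    f=240/np.tan(np.radians(float(s["fov_y"]))/2)
    M=np.linalg.inv(s["view"]); d=M[:3,:3]@np.array([(u-float(s["cx"]))/f,(v-float(s["cy"]))/f,1]); o=M[:3,3]
    return (o+d*(h-o[2])/d[2])
def tri(ob):
    "ob: list of (s,u,v)"
    A=np.zeros((3,3));b=np.zeros(3);L=[]
    for s,u,v in ob:
        f=240/np.tan(np.radians(float(s["fov_y"]))/2)
        M=np.linalg.inv(s["view"]); d=M[:3,:3]@np.array([(u-float(s["cx"]))/f,(v-float(s["cy"]))/f,1]); d/=np.linalg.norm(d);o=M[:3,3]
        Q=np.eye(3)-np.outer(d,d);A+=Q;b+=Q@o;L.append((Q,o))
    p=np.linalg.solve(A,b)
    return p,[np.linalg.norm(Q@(p-o)) for Q,o in L]
def rect(pts):
    r=cv2.minAreaRect((pts[:,:2]*1000).astype(np.float32)); return r
E
python3 - <<'E'
from h import *
S={n:dict(np.load(f"{n}0.npz")) for n in("top","side")}
C={n:cloud(S[n]) for n in S}
for n in C:
    P=C[n].reshape(-1,3)
    b=P[(abs(P[:,0]-.6)<.3)&(abs(P[:,1])<.3)&(abs(P[:,2])<.01)]
    print(n,"bench z",np.median(b[:,2]),b[:,2].std(), "cam",np.linalg.inv(S[n]["view"])[:3,3])
T=C["top"];D=C["side"]
def at(n,u,v):
    return np.round(np.nanmedian(C[n][v-1:v+2,u-1:u+2].reshape(-1,3),0),4)
print("cover",at("top",208,251),at("side",311,325))
print("deck",at("top",215,278),"plate",at("top",153,262),at("side",312,380))
print("cradle base",at("top",300,222)," pocket",at("top",317,233),at("side",304,258),"detent",at("top",335,254),"postT",at("top",326,206), at("side",287,226),"knob",at("top",359,203),at("side",291,200))
print("tray",at("top",467,248),at("side",341,162))
E
```

```text
top bench z 0.0011133158855541891 0.0033370360756042653 cam [0.24829964 0.02113835 1.4702166 ]
side bench z -0.001449814253960513 0.003740726649613992 cam [0.36450678 1.12156189 1.31497137]
cover [0.504  0.2913 0.1017] [0.5009 0.3193 0.0979]
deck [0.4443 0.283  0.0521] plate [0.486  0.4351 0.0671] [0.4815 0.4393 0.0634]
cradle base [0.5907 0.07   0.0169]  pocket [0.5613 0.0263 0.011 ] [0.5612 0.0459 0.0087] detent [ 0.4919 -0.017   0.0827] postT [0.6154 0.0019 0.078 ] [ 0.6143 -0.0063  0.0744] knob [ 0.6122 -0.0791  0.1122] [ 0.6136 -0.074   0.1075]
tray [ 0.5128 -0.3643  0.0038] [ 0.5061 -0.3668  0.0017]
```

```bash
cat > fit.py <<'E'
from h import *
def R(C,lo,hi,xr,yr,name,erode=False):
    P=C.reshape(-1,3);P=P[~np.isnan(P[:,0])]
    m=(P[:,2]>lo)&(P[:,2]<hi)&(P[:,0]>xr[0])&(P[:,0]<xr[1])&(P[:,1]>yr[0])&(P[:,1]<yr[1])
    q=P[m]; r=rect(q); 
    print(name,len(q),"c",np.round(r[0],1),"wh",np.round(r[1],1),"ang",round(r[2],2),"z",round(np.median(q[:,2]),4))
    return q
E
python3 - <<'E'
from fit import *
S={n:dict(np.load(f"{n}0.npz")) for n in("top","side")}
C={n:cloud(S[n]) for n in S}
for n in C:
    print(n)
    R(C[n],.092,.112,(.42,.6),(.2,.42),"cover top")
    R(C[n],.058,.075,(.38,.6),(.33,.56),"plate")
    R(C[n],.04,.112,(.36,.6),(.18,.56),"stirrer all")
    R(C[n],.0725,.09,(.45,.53),(-.06,.03),"detent")
    R(C[n],.068,.085,(.58,.65),(-.12,.03),"keeper bar+post")
    R(C[n],.095,.125,(.58,.65),(-.12,.03),"knob")
    R(C[n],.008,.03,(.45,.64),(-.06,.1),"cradle")
    R(C[n],.010,.024,(.38,.6),(-.5,-.25),"tray rim")
E
```

```text
top
cover top 1244 c [505.3 298.1] wh [ 59.8 125.5] ang 10.26 z 0.1014
plate 2367 c [482.4 411.7] wh [144.3 173.5] ang 10.12 z 0.0655
stirrer all 6913 c [459.4 362.4] wh [230.7 291.5] ang 7.84 z 0.0622
detent 97 c [496.2 -14.9] wh [23.  28.2] ang 7.36 z 0.0826
keeper bar+post 269 c [613.8 -48.5] wh [121.2  20.8] ang 86.07 z 0.0766
knob 41 c [615.4 -77. ] wh [14.4 15.6] ang 86.58 z 0.1105
cradle 2666 c [544.   20.5] wh [159.5 175.6] ang 88.59 z 0.0138
tray rim 655 c [ 482.9 -359. ] wh [202.4 201.3] ang 89.02 z 0.0144
side
cover top 1111 c [505.8 295.3] wh [ 57.9 131.1] ang 10.55 z 0.0985
plate 2616 c [481.8 424.4] wh [120.  149.6] ang 10.89 z 0.0628
stirrer all 7392 c [459.8 361. ] wh [228.9 293.8] ang 7.28 z 0.0595
detent 75 c [495.2 -15.7] wh [21.7 37.9] ang 6.86 z 0.079
keeper bar+post 155 c [617.1 -48. ] wh [126.3  19.8] ang 89.79 z 0.074
knob 36 c [614.2 -79.1] wh [11.6 20.7] ang 7.97 z 0.1072
cradle 1676 c [553.8  29.6] wh [150.4 146. ] ang 6.83 z 0.012
tray rim 264 c [ 506.4 -358.8] wh [204.4 150.2] ang 89.65 z 0.0132
```

```bash
python3 - <<'E'
from h import *
S={n:dict(np.load(f"{n}0.npz")) for n in("top","side")}
def pt(x,y,k,x0,y0): return (x+.5)/k-.5+x0,(y+.5)/k-.5+y0
t1=lambda p:(S["top"],*pt(*p,5.5,110,210)); s1=lambda p:(S["side"],*pt(*p,4.2,250,285))
t2=lambda p:(S["top"],*pt(*p,6,270,180)); s2=lambda p:(S["side"],*pt(*p,6,250,180))
def go(n,a,b):
    p,e=tri([a,b]); print(n,np.round(p*1000,1),"resid mm",np.round(np.array(e)*1000,1)); return p
print("cover corners")
c=[go("",t1(a),s1(b)) for a,b in [((385,190),(207,236)),((655,135),(202,48)),((690,266),(301,45)),((405,318),(313,232))]]
c=np.array(c);print("centre",c.mean(0),"yaw from long edges",[np.degrees(np.arctan2(*(a-b)[:2])) for a,b in((c[0],c[1]),(c[3],c[2]))])
go("knob",t2((533,128)),s2((247,108)))
go("post",t2((339,150)),s2((219,290)))
a=go("contact+y",t2((193,319)),s2((323,500)));b=go("contact-y",t2((357,296)),s2((326,380)))
print((a+b)/2,np.degrees(np.arctan2(-(a-b)[0],(a-b)[1])))
b=np.array([go("base",t2(p),s2(q)) for p,q in [((98,192),(182,562)),((416,160),(190,328)),((466,483),(513,328)),((150,533),(518,562))]]);print(b.mean(0))
t=cv2.imread("pics/top0.png"); s=cv2.imread("pics/side0.png")
c=lambda im,x,y,w,h,k:cv2.resize(im[y:y+h,x:x+w],None,fx=k,fy=k,interpolation=cv2.INTER_CUBIC)
cv2.imwrite("pics/c5.png",np.hstack([c(t,420,210,95,80,4),c(s,305,130,72,80,4)]))
j=cloud(S["top"]).reshape(-1,3); m=(j[:,2]>.06)&(j[:,0]>.63)&(j[:,0]<.8)&(j[:,1]<-.03)&(j[:,1]>-.25); print("jar",j[m].min(0),j[m].max(0))
E
```

```text
cover corners
 [523.  362.2  96.3] resid mm [0.7 0.7]
 [544.4 241.8 101.2] resid mm [0.2 0.2]
 [487.8 227.1  93.7] resid mm [1.3 1.3]
 [465.8 352.1  96. ] resid mm [0.2 0.2]
centre [0.50525023 0.2957699  0.0968147 ] yaw from long edges [np.float64(-10.07411121000467), np.float64(-9.943572910640755)]
knob [615.8 -77.5 112.9] resid mm [1.4 1.4]
post [617.6   1.6  75.3] resid mm [2.3 2.3]
contact+y [561.1  66.1  12.7] resid mm [1.5 1.5]
contact-y [570.1  -5.4  12.2] resid mm [0.9 0.9]
[0.56560314 0.03034921 0.01245566] 7.242542135359276
base [619.  106.8   9.6] resid mm [2.2 2.2]
base [635.9 -33.5   6.2] resid mm [2.7 2.7]
base [487.6 -50.1  10.6] resid mm [0.2 0.2]
base [469.4  86.4   7.9] resid mm [0.6 0.6]
[0.55294099 0.02740333 0.00857422]
jar [ 0.70752675 -0.2033285   0.06022573] [ 0.76922272 -0.04139064  0.1003672 ]
```

View pics/c5.png

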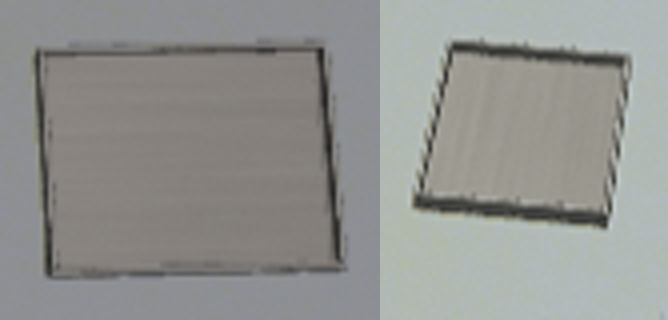

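```bash
python3 - <<'E'
from h import *
S={n:dict(np.load(f"{n}0.npz")) for n in("top","side")}
def pt(x,y,k,x0,y0): return (x+.5)/k-.5+x0,(y+.5)/k-.5+y0
L=[]
for a,b in [((37,50),(33,197)),((322,49),(72,45)),((342,266),(250,58)),((50,274),(227,217))]:
    p,e=tri([(S["top"],*pt(*a,4,420,210)),(S["side"],*pt(*b,4,305,130))]);print(np.round(p*1000,1),np.round(e,4));L.append(p)
L=np.array(L);print(L.mean(0)); d=(L[0]-L[1])+(L[3]-L[2]);e=(L[0]-L[3])+(L[1]-L[2]);print(np.degrees(np.arctan2(-d[0],d[1])),np.degrees(np.arctan2(e[1],e[0])),np.linalg.norm(d)/2,np.linalg.norm(e)/2)
E
cat >> h.py <<'E'
from scipy.spatial.transform import Rotation as Rn
def down(th):
    c,s=np.cos(th),np.sin(th)
    return Rn.from_matrix(np.array([[c,0,-s],[s,0,c],[0,-1,0]])).as_quat()
E
python3 - <<'E'
from plant import *
from plant import env, claw, planner, sensors, vision, job
from h import *
s=sensors.sense(); print(Rn.from_quat(s["ee_rot"]).as_matrix().round(3))
for nm,p,th in [("cover",(.509,.297,.15),10.2),("tray",(.506,-.36,.15),-1),("seat",(.5653,.0297,.15),7),("knob",(.6152,-.078,.15),-1.5),("shut",(.5378,-.0088,.15),-83+0)]:
    for o in(0,180,-180):
        q=planner.inverse_kinematics(p,down(np.radians(th+o))); print(nm,o,None if q is None else np.round(q,2))
E
```

```text
[ 582.2 -267.3   11.7] [0.0005 0.0005]
[ 577.9 -455.2    8.7] [0.0014 0.0014]
[ 433.1 -454.7   11.1] [0.0022 0.0022]
[ 433.9 -266.8    9.6] [0.0014 0.0014]
[ 0.50679906 -0.36099209  0.01027473]
-0.7778050669304587 -0.18510237002242755 0.18792306316813095 0.14656553102404862
[[ 0.269 -0.     0.963]
 [-0.963  0.002  0.269]
 [-0.002 -1.     0.   ]]
cover 0 [ 0.47  0.06  1.39 -0.    1.69  0.29]
cover 180 None
cover -180 None
tray 0 [-0.67  0.15  1.3  -0.    1.7  -0.66]
tray 180 [-0.67  0.15  1.3   0.    1.7   2.49]
tray -180 [-0.67  0.15  1.3   0.    1.7   2.49]
seat 0 [-0.01 -0.    1.46 -0.    1.69 -0.13]
seat 180 None
seat -180 None
knob 0 [-0.18  0.14  1.3  -0.    1.7  -0.15]
knob 180 None
knob -180 None
shut 0 [-0.08 -0.08  1.53 -0.    1.69  1.37]
shut 180 [-0.08 -0.08  1.53 -0.    1.69 -1.77]
shut -180 [-0.08 -0.08  1.53 -0.    1.69 -1.77]
```

Candidates for the cover in the top view: grey hood on the stirrer deck (208,251), yellow (225,331) and purple (141,349). The grey one on the deck is the real cover. The close crop shows its pad on the world +x side and the two vent groups on top. I'll go above it now.

```bash
python3 - <<'E'
from plant import env, claw, planner, sensors, vision, job
from h import *
pz=env.pinch_z; q=down(np.radians(10.2))
g=np.array([.5084,.2968])
env.move_pose([*g,.20],q); print(sensors.sense()["clock"],sensors.sense()["ee_pos"])
print(env.move_straight([*g,.115],velocity=.2))
for n in("side","top"):
    s=vision.snapshot(n); np.savez(f"{n}1.npz",**s)
    u,v=(255,270) if n=="side" else (140,190)
    im=s["img"][v:v+130,u:u+130,::-1]; cv2.imwrite(f"pics/{n}1.png",cv2.resize(im,None,fx=4.4,fy=4.4,interpolation=cv2.INTER_CUBIC))
print(sensors.sense()["clock"],sensors.sense()["contact_force"])
E
```

```text
3.3833 [0.50877039 0.29616699 0.19999415]
False
4.0583 [0.54058096 0.49376103 0.3600408 ]
```

View pics/side1.png

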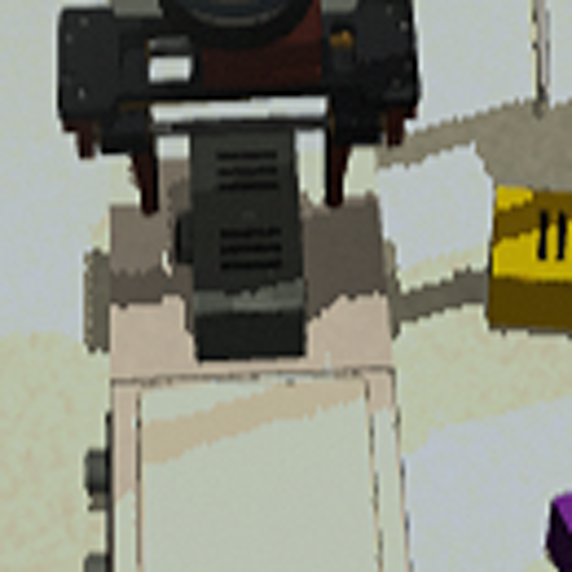

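View pics/top1.png

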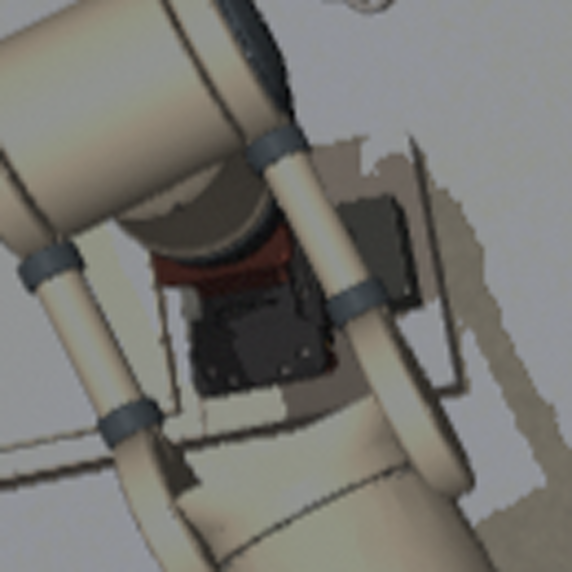

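The side crop shows the fingertips at (149,205) and (337,205), one on each side of the cover. Next: descend, pinch and lift.

```bash
python3 - <<'E'
from plant import env, claw, planner, sensors, vision, job
from h import *
g=np.array([.5084,.2968])
def st(m): 
    s=sensors.sense(); print(m,round(s["clock"],2),s["ee_pos"].round(4),s["contact_force"].round(2),round(s["grip_width"],4))
print(env.move_straight([*g,.0573],velocity=.08,guard=8)); st("down")
claw.grasp(grasp_force=18); st("grasp")
env.sleep(.2); st("g")
p=sensors.sense()["ee_pos"]
print(env.move_straight([p[0],p[1],.064],velocity=.03,guard=12)); st("lift")
E
```

```text
False
down 4.93 [0.5087 0.2969 0.0579] [0.56 0.1  0.73] 0.0878
grasp 5.45 [0.5088 0.2969 0.0579] [1.08 0.03 2.45] 0.0625
g 5.65 [0.5088 0.2969 0.0579] [ 0.57 -0.14  4.07] 0.0629
False
lift 6.03 [0.5085 0.2969 0.0637] [ 0.96  0.88 -1.63] 0.0627
```

```bash
python3 - <<'E'
from plant import env, claw, planner, sensors, vision, job
from h import *
def st(m): 
    s=sensors.sense(); print(m,round(s["clock"],2),s["ee_pos"].round(4),s["contact_force"].round(2),round(s["grip_width"],4))
p=sensors.sense()["ee_pos"]
print(env.move_straight([p[0],p[1],.09],velocity=.06,guard=12)); st("l")
env.move_straight([p[0],p[1],.20],velocity=.2); st("l2")
s=vision.snapshot("side"); np.savez("side2.npz",**s); cv2.imwrite("pics/side2.png",cv2.resize(s["img"][200:440,200:440,::-1],None,fx=2.4,fy=2.4))
E
```

```text
False
l 6.61 [0.5087 0.2969 0.0904] [ 1.1   0.55 -1.05] 0.0624
l2 7.31 [0.5082 0.2967 0.1984] [-0.64 -0.37 -2.23] 0.0626
```

View pics/side2.png

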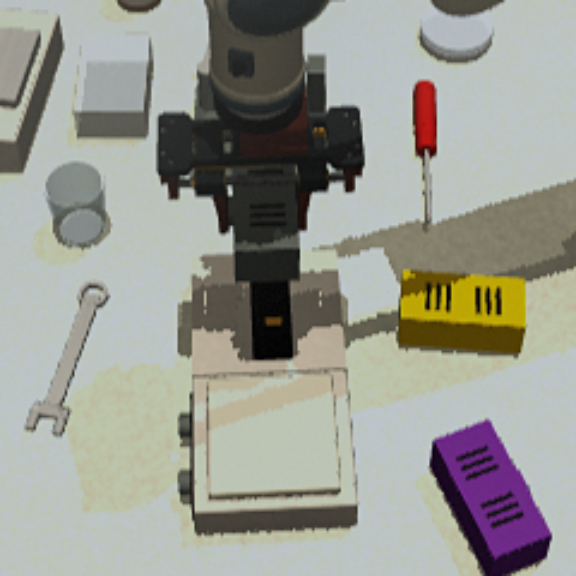

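The cover is off and held level, and the pack shows in the bay at (272,318). Moving to the tray.

```bash
python3 - <<'E'
from plant import env, claw, planner, sensors, vision, job
from h import *
def st(m): 
    s=sensors.sense(); print(m,round(s["clock"],2),s["ee_pos"].round(4),s["contact_force"].round(2),round(s["grip_width"],4))
t=np.array([.508,-.361]); q=down(np.radians(-.5))
env.move_pose([*t,.20],q); st("above")
env.move_straight([*t,.045],velocity=.15); st("low")
print(env.move_straight([*t,.014],velocity=.025,guard=4)); st("touch")
E
```

```text
above 9.7 [ 0.5086 -0.3601  0.2   ] [-0.25  0.12 -1.06] 0.063
low 10.88 [ 0.5086 -0.3615  0.0465] [ 0.49  0.28 -0.36] 0.0627
True
touch 11.81 [ 0.5083 -0.3609  0.0201] [-0.36 -0.17  3.52] 0.0627
```

```bash
python3 - <<'E'
from plant import env, claw, planner, sensors, vision, job
from h import *
def st(m): 
    s=sensors.sense(); print(m,round(s["clock"],2),s["ee_pos"].round(4),s["contact_force"].round(2),round(s["grip_width"],4))
claw.open_gripper(); st("open")
p=sensors.sense()["ee_pos"]
env.move_straight([p[0],p[1],.2],velocity=.2)
q=down(np.radians(10.2))
env.move_pose([.45,.1,.25],q); st("clear")
for n in("side","top"):
    s=vision.snapshot(n); np.savez(f"{n}3.npz",**s); cv2.imwrite(f"pics/{n}3.png",s["img"][:,:,::-1])
E
```

```text
open 12.41 [ 0.5075 -0.3604  0.0188] [1.12 0.23 0.35] 0.0879
clear 15.18 [0.4503 0.0993 0.2497] [-0.59  0.51  0.62] 0.0881
```

View pics/side3.png

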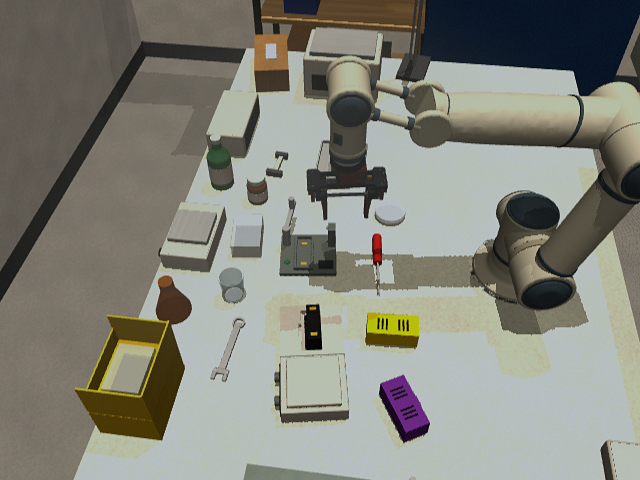

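View pics/top3.png

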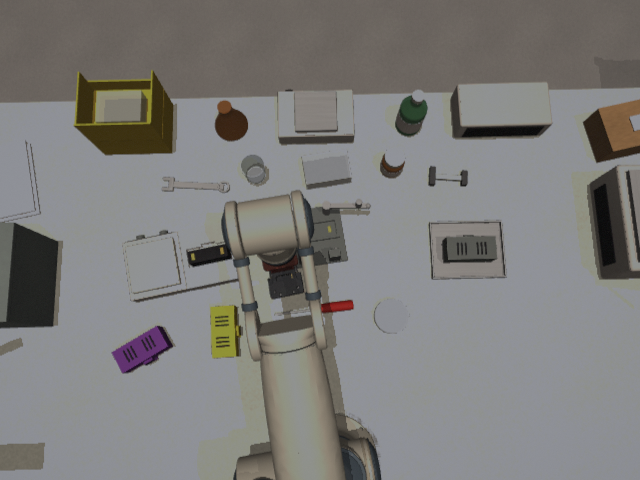

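The top view shows the cover upright in the tray at (470,248), and the pack standing in the bay at (209,253). I'll check that the cover is flat and measure the pack.

```bash
python3 - <<'E'
from fit import *
S={n:dict(np.load(f"{n}3.npz")) for n in("top","side")}
C={n:cloud(S[n]) for n in S}
q=R(C["top"],.04,.08,(.42,.6),(-.46,-.26),"cover in tray")
for n in C:
  q=R(C[n],.078,.1,(.42,.6),(.2,.37),"pack top "+n)
q=C["top"].reshape(-1,3);q=q[(q[:,2]>.045)&(q[:,2]<.08)&(abs(q[:,0]-.51)<.05)&(abs(q[:,1]+.361)<.06)]
A=np.c_[q[:,:2],np.ones(len(q))];print("tilt",np.linalg.lstsq(A,q[:,2],rcond=None)[0],q[:,2].mean())
t=S["top"]["img"][215:290,170:250,::-1]; s=S["side"]["img"][290:365,275:355,::-1]
cv2.imwrite("pics/c6.png",np.hstack([cv2.resize(x,None,fx=5,fy=5,interpolation=cv2.INTER_CUBIC) for x in(t,s)]))
E
```

```text
cover in tray 1253 c [ 506.  -358.8] wh [126.   66.4] ang 89.81 z 0.0631
pack top top 539 c [499.6 296.3] wh [33.9 98.1] ang 10.81 z 0.0873
pack top side 479 c [499.6 296.3] wh [ 31.7 102.1] ang 10.48 z 0.0846
tilt [ 0.00105503 -0.00130217  0.0619147 ] 0.0629136630664927
```

View pics/c6.png

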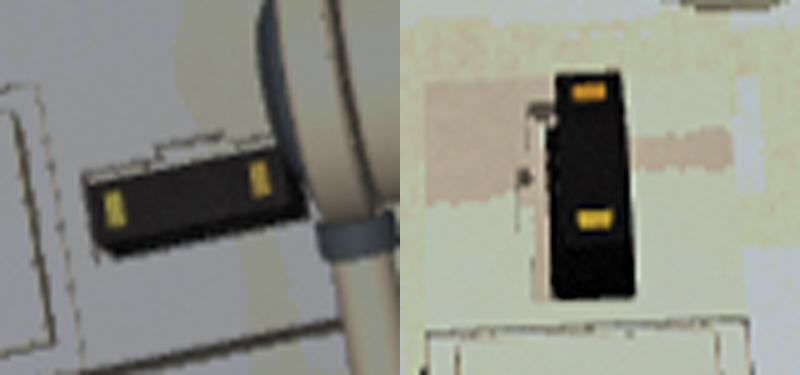

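```bash
python3 - <<'E'
from plant import env, claw, planner, sensors, vision, job
from h import *
def st(m): 
    s=sensors.sense(); print(m,round(s["clock"],2),s["ee_pos"].round(4),s["contact_force"].round(2),round(s["grip_width"],4))
g=np.array([.4998,.2963]); q=down(np.radians(10.4))
env.move_pose([*g,.15],q); st("above")
env.move_straight([*g,.075],velocity=.15)
print(env.move_straight([*g,.0573],velocity=.06,guard=8)); st("down")
claw.grasp(grasp_force=28); env.sleep(.15); st("grasp")
p=sensors.sense()["ee_pos"]
env.move_straight([p[0],p[1],.075],velocity=.05); st("lift")
env.move_straight([p[0],p[1],.17],velocity=.2); st("lift2")
env.move_pose([.5653,.0297,.17],down(np.radians(7.))); st("above cradle")
env.move_straight([.5653,.0297,.065],velocity=.15)
st("low")
for n in("side","top"):
    s=vision.snapshot(n); np.savez(f"{n}4.npz",**s); 
    u,v=(230,170) if n=="side" else (255,170)
    cv2.imwrite(f"pics/{n}4.png",cv2.resize(s["img"][v:v+130,u:u+140,::-1],None,fx=4.5,fy=4.5,interpolation=cv2.INTER_CUBIC))
E
```

```text
above 16.18 [0.5003 0.2955 0.1509] [-1.07  0.3   0.45] 0.0879
False
down 17.27 [0.4995 0.2962 0.0567] [-0.69  0.09  0.77] 0.0875
grasp 18.32 [0.5    0.2963 0.0574] [ 2.15  0.07 -0.26] 0.0313
lift 18.82 [0.5    0.2964 0.0753] [ 0.95  0.09 -3.01] 0.0319
lift2 19.44 [0.4997 0.2962 0.1687] [ 0.69 -0.1  -3.48] 0.0319
above cradle 20.51 [0.5651 0.0307 0.1694] [ 1.03 -0.27 -3.04] 0.0319
low 21.36 [0.566  0.03   0.0663] [-0.62 -0.05 -2.4 ] 0.0319
```

View pics/side4.png

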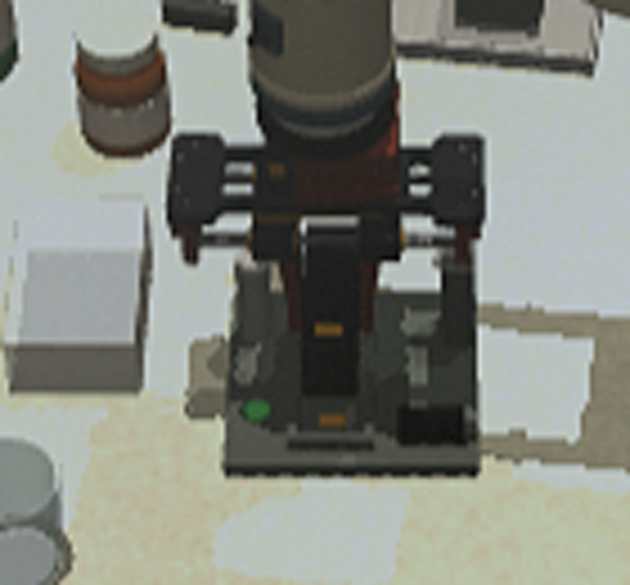

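View pics/top4.png

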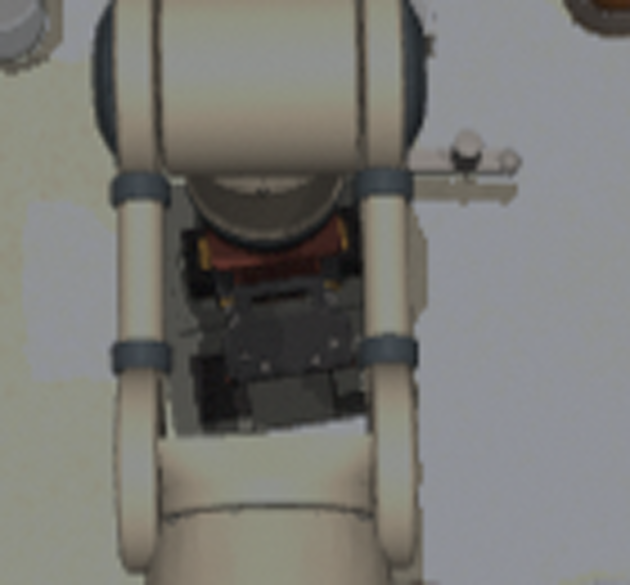

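```bash
python3 - <<'E'
from h import *
C=cloud(dict(np.load("side4.npz"))); P=C.reshape(-1,3)
a=np.radians(7); R_=np.array([[np.cos(a),np.sin(a)],[-np.sin(a),np.cos(a)]])
m=(P[:,2]>.055)&(P[:,2]<.1)&(abs(P[:,0]-.565)<.06)&(P[:,1]>.045)&(P[:,1]<.12)
q=(P[m][:,:2]-[.5653,.0297])@R_.T*1000
print(len(q),np.percentile(q,[1,5,50,95,99],axis=0).round(1), P[m][:,2].max(), np.percentile(P[m][:,2],[5,95]))
e=q[q[:,1]>45];print(np.percentile(e[:,0],[2,50,98]))
E
```

```text
225 [[-16.9  13.9]
 [-15.2  19.2]
 [ -1.4  44.2]
 [ 13.9  49.9]
 [ 17.6  51.8]] 0.09963186162143156 [0.0589419  0.09719707]
[-15.12316937   0.12055287  13.85370915]
```

```bash
python3 - <<'E'
from plant import env, claw, planner, sensors, vision, job
from h import *
def st(m): 
    s=sensors.sense(); print(m,round(s["clock"],2),s["ee_pos"].round(4),s["contact_force"].round(2),round(s["grip_width"],4))
print(env.move_straight([.5653,.0297,.044],velocity=.08,guard=6)); st("a")
print(env.move_straight([.5653,.0297,.024],velocity=.025,guard=4)); st("touch")
E
```

```text
False
a 21.87 [0.5646 0.0296 0.0428] [ 0.34 -0.84 -1.69] 0.0319
True
touch 22.47 [0.5653 0.0297 0.0292] [-0.98 -0.32  4.3 ] 0.0315
```

```bash
python3 - <<'E'
from plant import env, claw, planner, sensors, vision, job
from h import *
def st(m): 
    s=sensors.sense(); print(m,round(s["clock"],2),s["ee_pos"].round(4),s["contact_force"].round(2),round(s["grip_width"],4))
claw.open_gripper(); st("open")
env.move_straight([.5653,.0297,.2],velocity=.2)
env.move_pose([.5,-.2,.25],down(np.radians(-1.5))); st("away")
for n in("side","top"):
    s=vision.snapshot(n); np.savez(f"{n}5.npz",**s); 
    u,v=(230,170) if n=="side" else (255,170)
    cv2.imwrite(f"pics/{n}5.png",cv2.resize(s["img"][v:v+130,u:u+140,::-1],None,fx=4.5,fy=4.5,interpolation=cv2.INTER_CUBIC))
E
```

```text
open 23.44 [0.5643 0.0297 0.0277] [-0.81 -0.37  0.06] 0.0875
away 25.42 [ 0.5002 -0.1992  0.2491] [0.89 0.31 0.04] 0.0877
```

View pics/side5.png

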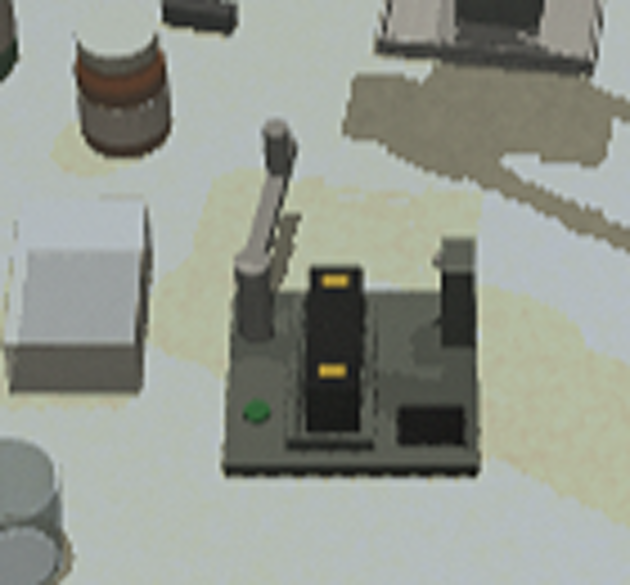

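View pics/top5.png

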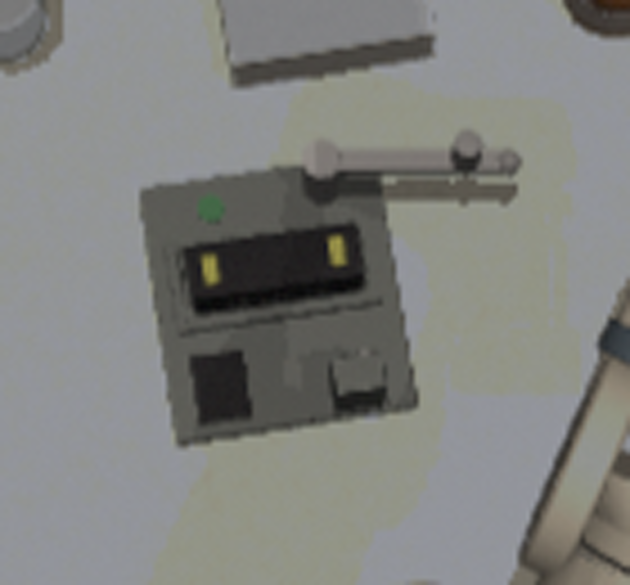

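Both views show the pack upright in the pocket and the keeper still open, with its knob at top crop (467,147). Next: pinch the knob and swing the bar shut.

```bash
python3 - <<'E'
from plant import env, claw, planner, sensors, vision, job
from h import *
def st(m): 
    s=sensors.sense(); print(m,round(s["clock"],2),s["ee_pos"].round(4),s["contact_force"].round(2),round(s["grip_width"],4))
a=np.radians(7); piv=np.array([.6172,.001]); k=np.array([.6153,-.078]); z=.082
d=k-piv; th0=np.arctan2(d[1],d[0])-(a+np.pi); th0=(th0+np.pi)%(2*np.pi)-np.pi; print("th0",th0,np.hypot(*d))
def pose(th,r=.08):
    w=a+np.pi+th; return [*(piv+r*np.array([np.cos(w),np.sin(w)])),z], down(a+np.pi+th-1.5*np.pi+0)
print(np.degrees(a+np.pi+th0-1.5*np.pi))
p,q=pose(th0)
env.move_pose([p[0],p[1],.18],q)
env.move_straight([p[0],p[1],.125],velocity=.15)
print(env.move_straight(p,velocity=.06,guard=6)); st("down")
claw.grasp(grasp_force=10); env.sleep(.1); st("grip")
for th in np.linspace(th0,.12,7)[1:]:
    p,q=pose(th); r=env.move_straight(p,rot=q,velocity=.1,guard=20); st(f"{th:.2f} {r}")
    if r: break
E
```

```text
th0 1.4245772818612998 0.07902284479819743
-1.3777341591288628
False
down 27.65 [ 0.6155 -0.079   0.0824] [-0.07  0.12 -0.79] 0.0879
grip 28.85 [ 0.6153 -0.079   0.082 ] [ 0.17 -0.26 -0.25] 0.0157
1.21 False 29.22 [ 0.5982 -0.0763  0.082 ] [ 1.22  0.61 -0.54] 0.0156
0.99 False 29.58 [ 0.5824 -0.0702  0.082 ] [ 3.96  4.2  -0.6 ] 0.0159
0.77 False 29.95 [ 0.5681 -0.0606  0.082 ] [ 4.83  4.35 -1.58] 0.016
0.55 False 30.32 [ 0.5563 -0.0483  0.082 ] [ 6.11  4.63 -3.71] 0.0156
0.34 False 30.68 [ 0.5473 -0.0339  0.082 ] [ 7.76  3.47 -4.31] 0.0157
0.12 False 31.05 [ 0.5416 -0.0178  0.0821] [ 7.29  3.18 -4.02] 0.0158
```

```bash
python3 - <<'E'
from plant import env, claw, planner, sensors, vision, job
from h import *
def st(m): 
    s=sensors.sense(); print(m,round(s["clock"],2),s["ee_pos"].round(4),s["contact_force"].round(2),round(s["grip_width"],4))
a=np.radians(7); piv=np.array([.6172,.001]); z=.082
for th in (.06,.02,-.01):
    w=a+np.pi+th
    r=env.move_straight([*(piv+.08*np.array([np.cos(w),np.sin(w)])),z],rot=down(w-1.5*np.pi),velocity=.05,guard=18); st(f"{th} {r}")
    if r: break
claw.open_gripper(); st("open")
p=sensors.sense()["ee_pos"]; env.move_straight([p[0],p[1],.2],velocity=.2)
env.move_pose([.45,-.22,.25],down(np.radians(-30))); st("away")
for n in("side","top"):
    s=vision.snapshot(n); np.savez(f"{n}6.npz",**s); cv2.imwrite(f"pics/{n}6f.png",s["img"][:,:,::-1])
    u,v=(230,170) if n=="side" else (255,170)
    cv2.imwrite(f"pics/{n}6.png",cv2.resize(s["img"][v:v+130,u:u+140,::-1],None,fx=4.5,fy=4.5,interpolation=cv2.INTER_CUBIC))
E
```

```text
0.06 False 31.3 [ 0.5403 -0.0126  0.0821] [ 6.79  6.65 -3.75] 0.0154
0.02 False 31.55 [ 0.54   -0.0107  0.0822] [ 7.86  2.21 -3.59] 0.0159
-0.01 False 31.8 [ 0.5401 -0.0105  0.0822] [ 8.57 -5.28 -4.75] 0.0158
open 32.98 [ 0.5377 -0.0079  0.082 ] [-1.14  0.67 -0.18] 0.0879
away 34.98 [ 0.45   -0.2195  0.249 ] [ 0.27 -0.77 -0.36] 0.088
```

View pics/side6.png

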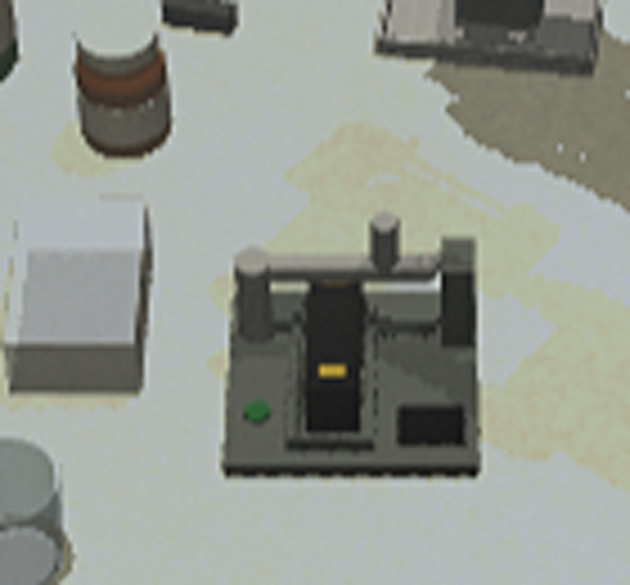

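View pics/top6.png

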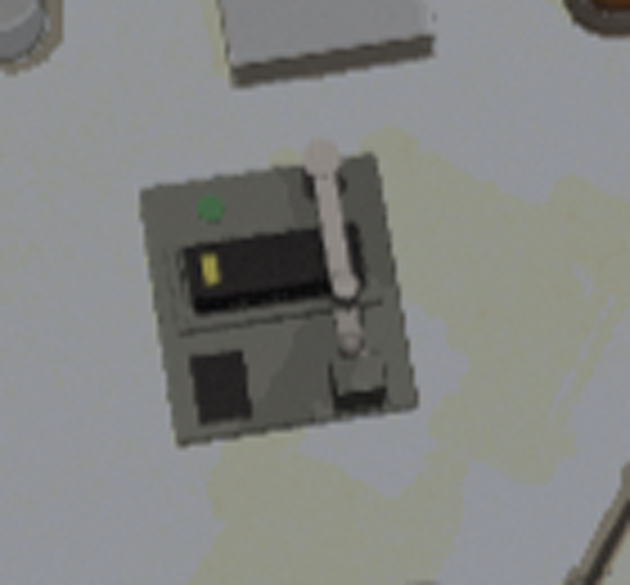

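View pics/top6f.png

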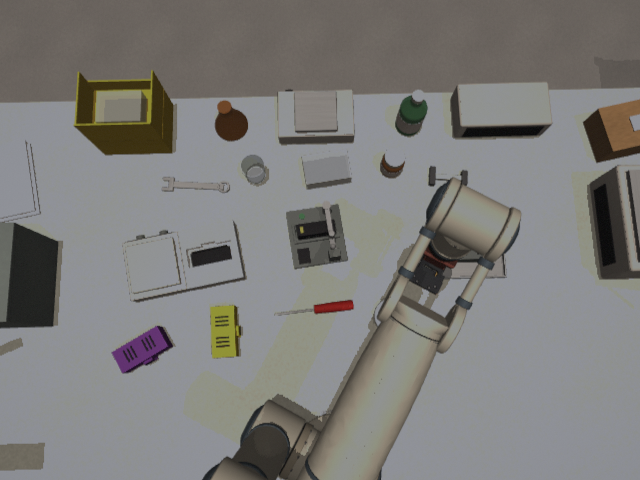

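```bash
python3 - <<'E'
from fit import *
for n in("top","side"):
    C=cloud(dict(np.load(f"{n}6.npz")))
    R(C,.098,.125,(.5,.58),(-.06,.05),"knob "+n)
    q=R(C,.067,.08,(.5,.64),(-.04,.03),"bar "+n)
    R(C,.05,.064,(.5,.63),(-.05,.12),"pack "+n)
    R(C,.04,.08,(.42,.6),(-.46,-.26),"cover "+n)
E
```

```text
knob top 40 c [537.7  -8.2] wh [14.7 14.6] ang 62.51 z 0.1118
bar top 200 c [564.2  -6.6] wh [130.8  21.3] ang 9.06 z 0.0767
pack top 415 c [566.  23.] wh [104.   90.4] ang 60.63 z 0.0586
cover top 138 c [ 483.6 -353.4] wh [59.4 21. ] ang 89.57 z 0.0632
knob side 33 c [538.7  -8.5] wh [13.6 17.5] ang 9.84 z 0.108
bar side 245 c [561.6  -6.7] wh [131.2  33.2] ang 11.09 z 0.0734
pack side 333 c [558.5  35.4] wh [124.8  93. ] ang 9.31 z 0.056
cover side 610 c [ 504.5 -360.4] wh [136.1  65.5] ang 89.15 z 0.0604
```

The knob is at (538,-8) mm against (538,-9) predicted for shut. While closing, the force rose over the spring ball and reversed at the stop. Everything is in place, so I'm handing in.

```bash
python3 - <<'E'
from plant import env, job, sensors
print(job.finish_job(), sensors.sense()["clock"])
E
```

```text
the job is handed in; nothing more can be done
the job is handed in; nothing more can be done
```

I finished all three steps in order and handed the job in; the clock read about 35 s just before, against the 72 s limit.

- **Cover:** I pinched the grey cover to press its tab and lifted it straight off. It was set down in the tray with a guarded touch. Depth data then showed it upright and level, near the tray's centre (506, -359 mm).
- **Pack:** I placed it upright in the cradle pocket. It touched the floor at the expected height, and its top measured 56 to 59 mm against 58 mm nominal.
- **Keeper:** I swung the bar shut by its knob. The force rose over the spring ball, fell, then reversed at the stop. The knob measured (538, -8) mm against (538, -9) predicted for fully shut, and both views show the bar's tip at the detent block.

**Disagreements:**
- The two cameras' depth heights differ by 2 to 4 mm.
- The pack's centre measured about 6 mm to the -x side of the cover's centre while it was in the bay. This did not affect the grasp.
- In the final top view the arm hid most of the tray, so the last look at the cover there rests on the side camera.

The other things on the bench looked unmoved in the final pictures. The dishes and clamp were partly hidden by the arm in the top one, so I could not fully check those two.

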